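# Clamp the knob blank in the bench chuck

### The job

Flip the clear guard of the bench chuck all the way back to its stop, then turn the chuck's knurled sleeve clockwise (seen from above) until its three jaws clamp the wooden knob blank hand-tight. Stop soon after you feel the jaws bite: over-tightening crushes the soft wood. Leave the guard open and the blank standing upright in the jaws, and do not shift the other things on the table.

Things in the scene. Friction and masses are not known exactly. Their poses are not given: they have to be found in the camera images.
- chuck: immovable bench chuck, axis upright: base plate 205 x 140 x 14 mm, on it a round steel chuck with knurled sleeve and three jaws, at the back two posts for the guard's hinge. Origin on the chuck's axis at table height; x points from the axis to the hinge, y along the hinge line, z up. Hinge line at x = 110 mm, z = 135 mm; posts at y = +-61 mm, 144 mm tall.
- sleeve_center (a point): point on the chuck's axis 60 mm over the table, the height to grip the sleeve: an aluminium ring 64 mm across, from 29 to 75 mm over the table, clear all round to 100 mm from the axis above the base plate. Take it across any diameter from above; jaws and blank (top 109 mm over the table) stand between the fingers. It keeps its place when let go.
- sleeve_top (a point): point on the axis at the sleeve's top, 75 mm over the table. Clockwise from above closes each jaw 4 mm per rad; drag 0.2 N m, which also locks it (at standstill it may hide 0.2 of the torque). After 1.3 to 2.5 rad (unknown, regrasp) the jaws meet the blank; then it rises 0.25 N m per 0.1 rad, 0.012 N m per N on each jaw. Stop at 0.35 to 0.6 N m; over 70 N a jaw crushes the wood.
- guard_grip (a point): centre of the guard's handle: a black cylinder 22 mm across, 24 mm long along the chuck's y, on a 12 mm wide stalk at the middle of the guard's front edge, 190 mm from the hinge line; the guard's rim begins 32 mm from here. Pinch its two end faces (24 mm), so that it pivots between the fingers as the guard swings.
- guard (a joint): angle of the clear flip-up guard (150 x 108 mm plate, grey rim): 0 = shut, level over the chuck; grows as the handle is lifted up and over towards the hinge side; 1.9 = open against its stop, leaning back past upright. Hinge friction lets it stay where it is left; lifting takes 1 to 1.5 N at the handle.
- jaw_0: first of three alike steel jaws, 9 mm deep, 11 mm wide, 14 mm tall, 120 degrees apart on the chuck's top face, all moved together by the sleeve. Origin: middle of the inner, gripping face's lower edge; x points outwards from the chuck's axis.
- jaw_1: second jaw, as the first
- jaw_2: third jaw, as the first
- blank_mid (a point): half-way up the turned knob blank of light wood, 61 mm tall: a round shank 24 mm thick with a slightly wider (29 mm) head, standing loose and upright in the chuck's bore, its head above the jaws. z runs along it. The jaws grip the shank.
- blank: the same blank; origin at the centre of its foot
- stapler: dark red stapler, 148 mm long, loose on the table, bystander
- tape_clear: roll of tape, 93 mm across, 48 mm tall, loose, bystander
- tape_masking: low roll of tape, 100 mm across, 25 mm tall, loose, bystander

How it is judged:
By the outcome, as a careful person would: the job done as asked, in the order asked, and still so for the second after the job is handed in, with the robot touching nothing.
It also fails if it takes over 72 s, if anything falls off the work surface, if the arm or the gripper's body presses on something with over 40 N, if the wrist force passes 120 N, or if a joint passes its speed limit or range.

### The arm

A 6-joint arm with a two-finger parallel gripper is mounted at the origin on a cart in front of the work surface, level with it; the furniture and walls round the work are solid. World frame = base frame: x ahead of the robot, y to its left, z up, the work surface at z = 0. Lengths are in m, angles in rad, forces in N, time in s.
With the tool pointing down it reaches from about 0.3 to 0.825 m from the base axis. Payload 5.4 kg.
Tool frame: the origin (TCP) lies at the very end of the fingers, on their centre line; the grasp point (between the pads) lies 19 mm behind it; z points along the fingers, x is the direction in which the jaws open and shut, and the axes are right-handed (so a half turn about z gives the same grasp; the last joint's range is limited). The gripper opens to 92 mm and grips with 3 to 60 N. Pads are 20 mm wide; open, the fingers measure 128 mm over their backs; the gripper's body (75 mm by 189 mm) begins 69 mm behind the grasp point.
Start: joints at [1.122, 0.158, 1.597, -0, 1.386, -0.21], TCP at [0.136, 0.559, 0.215] pointing down, gripper open.
Joint ranges: [-2.91, 2.91], [-0.94, 2.29], [0.18, 2.7], [-1.29, 4.43], [0.17, 2.64], [-3, 3]. Speed limits (rad/s): [2.57, 2.57, 3.14, 3.14, 3.14, 3.14].

### API

Orientations are given as a unit quaternion [x, y, z, w].
In Python, from cell import manip, vision gives the robot as it stands. The module is installed in compiled form; this text tells all that it offers.
- The arm moves only by the shell command python3 -m crank 'ROWS' [FORCE]. ROWS is JSON, a list of rows, each a list of 7 numbers: the shift along the tool's x, y, z each as a share of 20 mm, from -1 to 1, then the turn, a rotation vector about the tool's x, y, z each as a share of 0.08 rad, from -1 to 1, then the opening, from 0 (shut) to 1 (fully open). In form: [[dx, dy, dz, rx, ry, rz, gripper], ...]. A call has 1 to 12 rows; each row shifts and turns the commanded pose from where the row before left it, along the tool's axes as they then stand; what a row does not reach is not made up. A row lasts 1/12 s, in which the tool goes at most 41.7 mm and 7.16 degrees, less where a joint would pass 70% of its speed; a pose out of reach is approached as far as the arm can. A call with a number of a shift or a turn outside -1 to 1 is refused whole. A call with a gripper value outside its range is refused whole. The fingers move at their own pace and stop on an object; FORCE is the grip in N (left out, the last holds). Time passes only in rows, so rows that do not move let the fingers close. It gives the time, the measured TCP pose, the force and the opening at its end, in the units of the state.
- manip.state(): the state, without advancing time (a new reading comes with each control period).
- vision.grab_frame(name): name is "side" or "top"; returns the picture (400x640x3 uint8, blue, green, red); there is no depth.
- vision.camera_params(name): a dict with "fx", "fy", "cx", "cy" (pixels), "k1" (the pictures are not rectified: a ray, as slopes to the right and down, at radius r is drawn at 1 + k1 r^2 times it, then the intrinsics apply), "R" (3x3) and "t" (3): a world point X has camera coordinates R X + t. Camera axes: x right, y down, z forward; pixel columns grow to the right and rows downward; lengths in m; the calibration is good to about 2 mm. A picture is of the moment at which its call begins. camera_params takes no time and is no camera call.
- manip.close_job(): hands the job in, once; it reports no verdict.
The state is a dict: "t": time; "joints": joint angles; "joint_vel": joint speeds; "joint_torque": joint torques, N m; "eef_pos": TCP position; "tcp_rot": TCP orientation; "ft_force": force on the tool from outside, world axes, zero at the start; "torque": the same for the moment, N m; "finger_gap": opening from 0.0 (shut) to 1.0 (fully open).
Only numpy, scipy, OpenCV 4.12 (cv2) and the standard library are available. Lean on these libraries where they do the work, as an engineer would, in place of code of your own. Each camera call takes 0.05 s, during which the arm holds its last target.

## Working session

There is one attempt and no reset: what is moved stays moved. The work goes in short steps, Python scripts to look and compute and a shell command to move; the robot and the scene stay as the last step left them, time stands still between calls to the robot, and variables do not carry over. Pictures are saved under pics/ and viewed, and the job is handed in when it is done.

```bash
mkdir -p pics; ls
python3 - <<'E'
from cell import manip, vision
import cv2, numpy as np
s=manip.state(); print(s)
for n in("side","top"):
    cv2.imwrite(f"pics/{n}0.png",vision.grab_frame(n)); print(n,vision.camera_params(n))
E
```

```text
pics
{'t': 0.0, 'joints': array([ 1.12190654e+00,  1.59008738e-01,  1.59819773e+00,  6.69633484e-06,
        1.38618911e+00, -2.10126902e-01]), 'joint_vel': array([-0.00126971, -0.00067204,  0.00139772, -0.00085879, -0.00027656,
        0.00217632]), 'joint_torque': array([-2.00568616e-05, -3.85574627e+01, -3.22109735e+01,  7.02743372e-02,
        3.79583880e-02, -1.08351808e-04]), 'eef_pos': array([0.13575204, 0.5581206 , 0.21365884]), 'tcp_rot': array([ 7.86289064e-01,  6.17858152e-01, -8.10842144e-04,  3.93923336e-04]), 'ft_force': array([ 0.05192018, -0.44080592, -0.50697992]), 'torque': array([-0.01302008, -0.01439145, -0.01082123]), 'finger_gap': 1.000645218960237}
side {'fx': 501.38870328826215, 'fy': 501.38870328826215, 'cx': 330.4288400678891, 'cy': 189.55393173905617, 'k1': -0.028473862510470814, 'R': array([[ 0.96447456, -0.26389974, -0.01207248],
       [-0.12910343, -0.43097924, -0.8930785 ],
       [ 0.23048019,  0.86291009, -0.44973887]]), 't': array([-0.38820298,  0.28542981,  0.67777318])}
top {'fx': 399.14440609148835, 'fy': 399.14440609148835, 'cx': 322.42781554441746, 'cy': 202.38056339701217, 'k1': -0.000608952139850038, 'R': array([[-2.64926484e-02, -9.99647627e-01, -1.66147673e-03],
       [-9.97720127e-01,  2.65446931e-02, -6.20477823e-02],
       [ 6.20700218e-02,  1.38786932e-05, -9.98071797e-01]]), 't': array([0.29184245, 0.48738019, 0.97246669])}
```

View pics/side0.png

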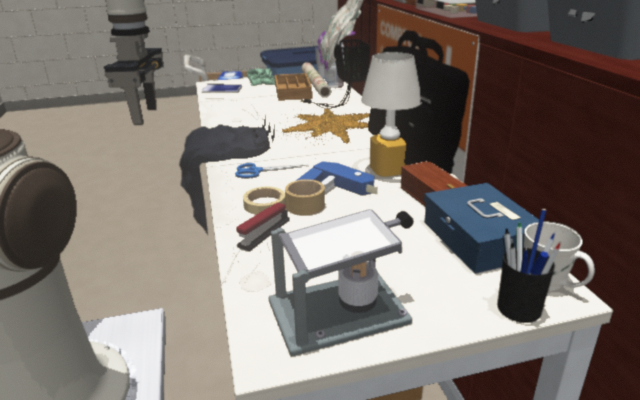

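View pics/top0.png

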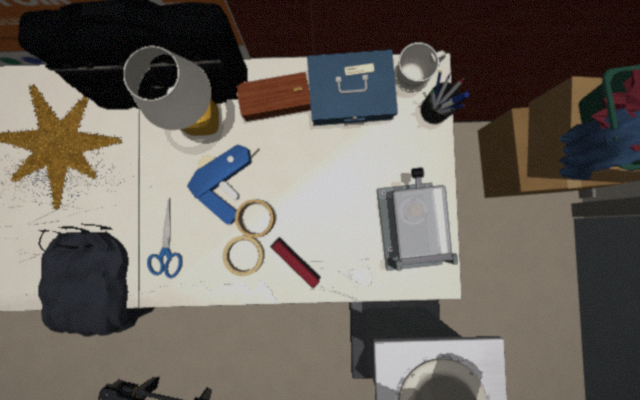

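```bash
cat > h.py <<'E'
import numpy as np, cv2
from cell import manip, vision
def ray(n,u,v):
    c=vision.camera_params(n); K=np.array([[c['fx'],0,c['cx']],[0,c['fy'],c['cy']],[0,0,1]])
    p=cv2.undistortPoints(np.array([[[u,v]]],float),K,np.array([c['k1'],0,0,0]))[0,0]
    R=c['R']; d=R.T@np.array([p[0],p[1],1]); o=-R.T@c['t']; return o,d/np.linalg.norm(d)
def onz(n,u,v,z):
    o,d=ray(n,u,v); return o+d*(z-o[2])/d[2]
def tri(u1,v1,u2,v2):
    o1,d1=ray('side',u1,v1);o2,d2=ray('top',u2,v2)
    A=np.c_[d1,-d2]; s=np.linalg.lstsq(A,o2-o1,rcond=None)[0]
    a=o1+s[0]*d1;b=o2+s[1]*d2; return (a+b)/2,np.linalg.norm(a-b)
def proj(n,X):
    c=vision.camera_params(n); K=np.array([[c['fx'],0,c['cx']],[0,c['fy'],c['cy']],[0,0,1]])
    return cv2.projectPoints(np.array(X,float).reshape(-1,1,3),cv2.Rodrigues(c['R'])[0],c['t'],K,np.array([c['k1'],0,0,0]))[0][:,0]
def crop(src,x0,y0,x1,y1,k,out):
    im=cv2.imread(src)if isinstance(src,str) else src
    cv2.imwrite(out,cv2.resize(im[y0:y1,x0:x1],None,fx=k,fy=k,interpolation=cv2.INTER_CUBIC))
E
python3 - <<'E'
from h import *
crop('pics/top0.png',365,155,475,280,4.5,'pics/topc.png')
crop('pics/side0.png',255,195,425,355,3.7,'pics/sidec.png')
E
```

```text
(no output)
```

View pics/topc.png

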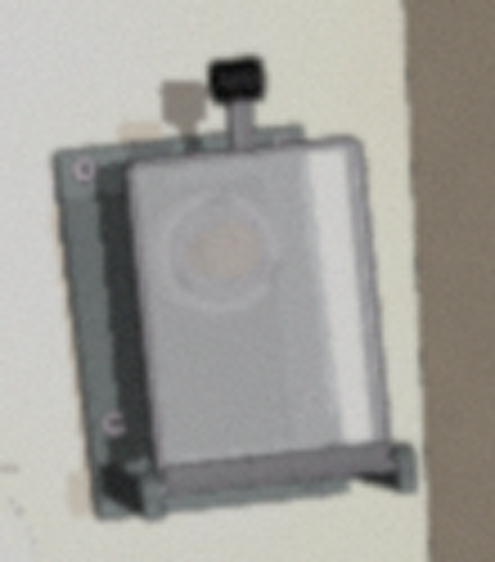

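View pics/sidec.png

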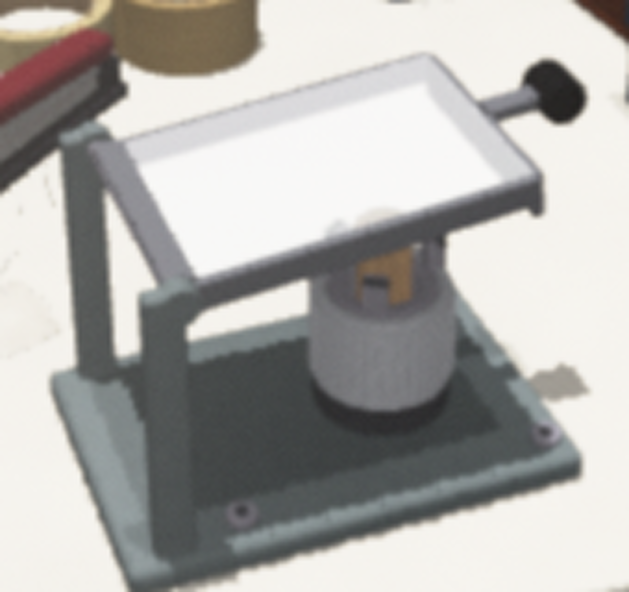

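Run:
```python
from h import *
T=lambda x,y:(365+x/4.5,155+y/4.5); S=lambda x,y:(255+x/3.7,195+y/3.7)
h,e=tri(*S(555,92),*T(237,79)); print('handle',h,e, onz('top',*T(237,79),.135))
print('sleeve',onz('top',*T(218,250),.075),'head',onz('top',*T(222,247),.109))
pl=onz('top',*T(57,150),.014); pr=onz('top',*T(100,515),.014); print('plate left',pl,pr,np.linalg.norm(pl-pr),np.arctan2(*(pl-pr)[1::-1]))
a=onz('top',*T(128,160),.135);b=onz('top',*T(365,138),.135);print('rim front',a,b,np.linalg.norm(a-b), np.arctan2(-(b-a)[0],-(b-a)[1]))
for n,c in (('L',(135,578)),('R',(580,462)),('far',(52,378))): print(n,onz('side',*S(*c),.014))
```

```text
handle [0.54623799 0.07266343 0.15128249] 0.002397776885314781 [0.54722427 0.0691444  0.135     ]
sleeve [0.46661971 0.06808675 0.075     ] head [0.46684729 0.07377317 0.109     ]
plate left [0.52633058 0.14075275 0.014     ] [0.32610356 0.12433688 0.014     ] 0.20089882423895317 0.08180335129086232
rim front [0.50919809 0.12349471 0.135     ] [0.51682934 0.00838496 0.135     ] 0.11536243631826054 -0.0661985437678105
L [ 0.33835137 -0.01854332  0.014     ]
R [ 0.53464688 -0.00487556  0.014     ]
far [0.32641688 0.11394318 0.014     ]
```

Run:
```python
from h import *
S=lambda x,y:(255+x/3.7,195+y/3.7)
im=cv2.imread('pics/side0.png').astype(int); m=(im.max(2)<60); m2=np.zeros_like(m); m2[205:235,390:420]=m[205:235,390:420]
ys,xs=np.nonzero(m2); print('side',xs.mean(),ys.mean(),xs.min(),xs.max(),ys.min(),ys.max())
im=cv2.imread('pics/top0.png').astype(int); m=(im.max(2)<75); m2=np.zeros_like(m); m2[162:185,405:430]=m[162:185,405:430]
yt,xt=np.nonzero(m2); print('top',xt.mean(),yt.mean(),xt.min(),xt.max(),yt.min(),yt.max())
print(tri(xs.mean(),ys.mean(),xt.mean(),yt.mean()))
for z in (.135,.145,.155): print(z,proj('side',[.546,.0725,z]),proj('top',[.546,.0725,z]))
# posts tops
print(tri(*S(170,295),365+403/4.5,155+455/4.5),tri(*S(85,135),365+153/4.5,155+472/4.5))
```

```text
side 404.7986111111111 219.36805555555554 397 411 212 227
top 417.0 172.5 412 422 168 177
(array([0.54643379, 0.07408815, 0.15136224]), np.float64(0.002498604250526544))
0.135 [[403.59934573 228.81933856]] [[416.15388722 173.15304651]]
0.145 [[403.93754917 223.45500211]] [[417.23177323 172.52709987]]
0.155 [[404.27910578 218.02946881]] [[418.33491989 171.88648364]]
(array([ 0.36249394, -0.00239539,  0.13546486]), np.float64(0.003018779982141003)) (array([0.35454993, 0.11816577, 0.13644059]), np.float64(0.009289202315583323))
```

```bash
cat >> h.py <<'E'
from scipy.spatial.transform import Rotation as Ro
def need(p,yaw=None,tilt=0.0,show=True):
    """p = wanted grasp point(19mm behind TCP); tool x along (-sin yaw,cos yaw), z down, tilted by tilt toward -x(robot)"""
    s=manip.state(); R=Ro.from_quat(s['tcp_rot']).as_matrix()
    g=s['eef_pos']-0.019*R[:,2]
    print('t %.2f grasp %s shift units %s'%(s['t'],g.round(4),(R.T@(np.array(p)-g)/.02).round(2)))
    if yaw is not None:
        x=np.array([-np.sin(yaw),np.cos(yaw),0]); f=np.array([np.cos(yaw),np.sin(yaw),0])
        z=-np.cos(tilt)*np.array([0,0,1])-np.sin(tilt)*f
        W=np.c_[x,np.cross(z,x),z]
        print('turn units',(Ro.from_matrix(R.T@W).as_rotvec()/.08).round(2))
    print('F',s['ft_force'].round(1),'M',s['torque'].round(2),'gap',round(s['finger_gap'],3),'J',s['joints'].round(3))
E
python3 -m crank '[[0,0,0,0,0,-0.967,1],[0,0,0,0,0,-0.967,1],[0,0,0,0,0,-0.967,1],[0,0,0,0,0,-0.967,1],[-0.95,0.696,0,0,0,0,1],[-0.95,0.696,0,0,0,0,1],[-0.95,0.696,0,0,0,0,1],[-0.95,0.696,0,0,0,0,1],[-0.95,0.696,0,0,0,0,1],[-0.95,0.696,0,0,0,0,1],[-0.95,0.696,0,0,0,0,1],[-0.95,0.696,0,0,0,0,1]]' 15
python3 -c "
from h import *
need([.547,.073,.22],.07)"
```

```text
t: 1.1
eef_pos: [0.2582, 0.4137, 0.2141]
tcp_rot: [0.682, 0.732, -0.0, -0.0]
ft_force: [-0.2, -0.1, 0.0]
finger_gap: 1.001
t 1.10 grasp [0.2582 0.4138 0.2331] shift units [-18.02  13.2    0.66]
turn units [-0.01  0.01  0.01]
F [-0.2 -0.1  0. ] M [0.08 0.05 0.02] gap 1.001 J [ 0.765 -0.071  1.835 -0.     1.378 -0.877]
```

```bash
python3 -m crank '[[-0.95,0.7,0.03,0,0,0,1],[-0.95,0.7,0.03,0,0,0,1],[-0.95,0.7,0.03,0,0,0,1],[-0.95,0.7,0.03,0,0,0,1],[-0.95,0.7,0.03,0,0,0,1],[-0.95,0.7,0.03,0,0,0,1],[-0.95,0.7,0.03,0,0,0,1],[-0.95,0.7,0.03,0,0,0,1],[-0.95,0.7,0.03,0,0,0,1],[-0.95,0.7,0.03,0,0,0,1],[-0.95,0.7,0.03,0,0,0,1],[-0.95,0.7,0.03,0,0,0,1]]'
python3 -m crank '[[-0.95,0.7,0.03,0,0,0,1],[-0.95,0.7,0.03,0,0,0,1],[-0.95,0.7,0.03,0,0,0,1],[-0.95,0.7,0.03,0,0,0,1],[-0.95,0.7,0.03,0,0,0,1],[-0.95,0.7,0.03,0,0,0,1],[0,0,0,0,0,0,1],[0,0,0,0,0,0,1]]'
python3 -c "
from h import *
need([.547,.073,.15],.07)
for n in('side','top'): cv2.imwrite(f'pics/{n}1.png',vision.grab_frame(n))"
```

```text
t: 2.1
eef_pos: [0.4418, 0.1983, 0.207]
tcp_rot: [0.682, 0.732, -0.0, -0.0]
ft_force: [0.8, 0.1, -0.2]
finger_gap: 1.002
t: 2.77
eef_pos: [0.5333, 0.0909, 0.2032]
tcp_rot: [0.682, 0.731, -0.0, -0.001]
ft_force: [0.1, 0.6, -0.4]
finger_gap: 1.003
t 2.77 grasp [0.5333 0.0909 0.2222] shift units [-0.94  0.63  3.61]
turn units [-0.02 -0.01 -0.01]
F [ 0.1  0.6 -0.4] M [0.03 0.03 0.02] gap 1.003 J [-0.055  0.08   1.705  0.     1.358 -1.694]
```

View pics/side1.png

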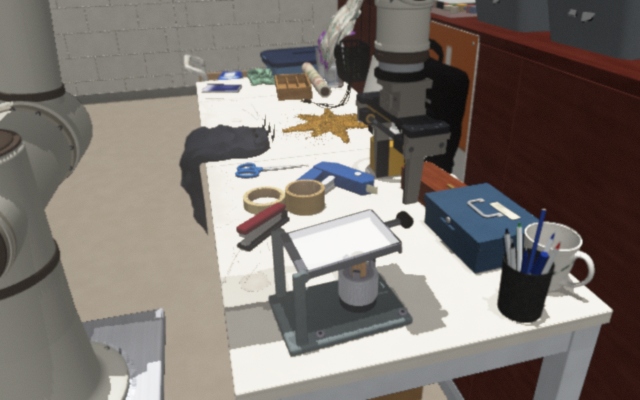

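View pics/top1.png

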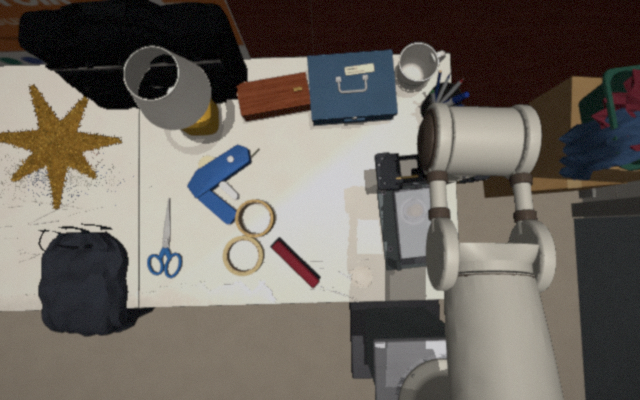

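```bash
python3 -m crank '[[-0.47,0.3,0,0,0,0,1],[-0.47,0.33,0.2,0,0,0,1],[0,0,0.8,0,0,0,1],[0,0,0.9,0,0,0,1],[0,0,0.9,0,0,0,1],[0,0,0.7,0,0,0,1],[0,0,0.1,0,0,0,0.6],[0,0,0,0,0,0,0.6],[0,0,0,0,0,0,0.6]]'
python3 -c "
from h import *
need([.547,.073,.15],.07)
im=vision.grab_frame('side');crop(im,300,100,480,260,4,'pics/side2.png');im=vision.grab_frame('top');crop(im,365,120,475,280,3.7,'pics/top2.png')"
```

```text
t: 3.62
eef_pos: [0.5479, 0.0735, 0.1325]
tcp_rot: [0.682, 0.732, 0.0, 0.0]
ft_force: [-0.8, -1.7, 0.4]
finger_gap: 0.802
t 3.62 grasp [0.5478 0.0735 0.1515] shift units [-0.02 -0.04  0.08]
turn units [0.01 0.   0.01]
F [-0.8 -1.7  0.4] M [ 0.02  0.04 -0.01] gap 0.802 J [-0.085  0.178  1.744 -0.     1.219 -1.727]
```

View pics/side2.png

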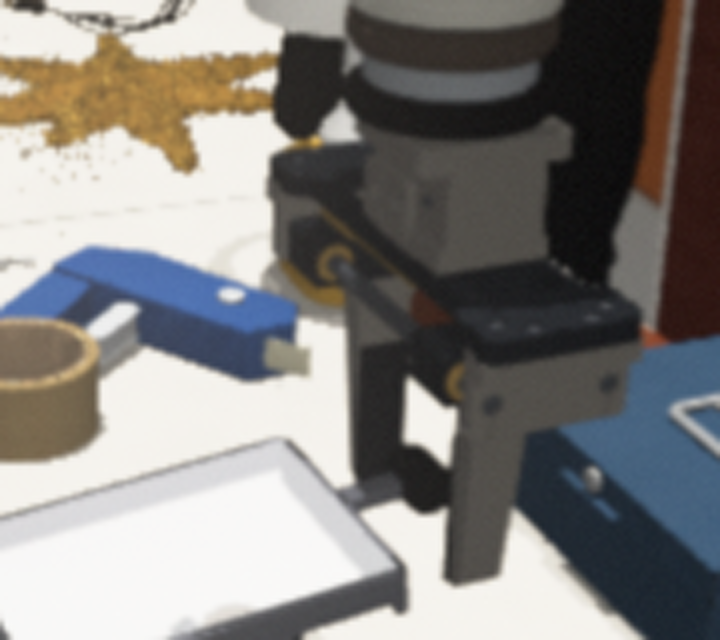

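View pics/top2.png

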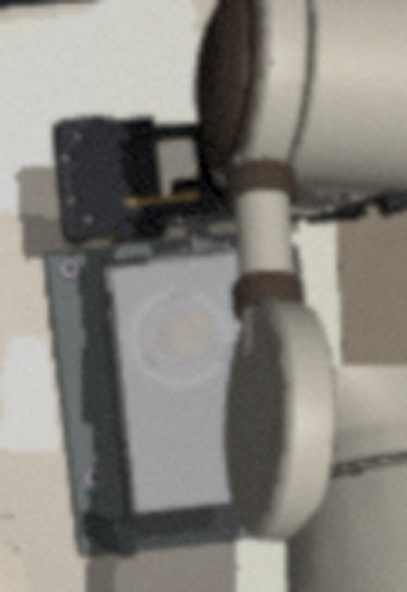

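```bash
python3 -m crank '[[0,0,0,0,0,0,0.4],[0,0,0,0,0,0,0.35],[0,0,0,0,0,0,0.3],[0,0,0,0,0,0,0.25],[0,0,0,0,0,0,0.2],[0,0,0,0,0,0,0.2],[0,0,0,0,0,0,0.2],[0,0,0,0,0,0,0.2]]' 12
python3 -c "
from h import *
need([.547,.073,.15],.07)"
```

```text
t: 4.38
eef_pos: [0.5472, 0.0739, 0.1318]
tcp_rot: [0.682, 0.732, 0.0, -0.0]
ft_force: [0.5, 0.9, 0.9]
finger_gap: 0.26
t 4.38 grasp [0.5472 0.0739 0.1508] shift units [-0.04 -0.01  0.04]
turn units [ 0.   -0.    0.01]
F [0.5 0.9 0.9] M [ 0.28 -0.05  0.13] gap 0.26 J [-0.085  0.178  1.745  0.     1.219 -1.727]
```

```bash
cat > arc.py <<'E'
from h import *
H=np.array([.3585,.058,.135]); yaw=.07; f=np.array([np.cos(yaw),np.sin(yaw),0]); x=np.array([-np.sin(yaw),np.cos(yaw),0])
def tcp(th,tilt):
    z=-np.cos(tilt)*np.array([0,0,1])-np.sin(tilt)*f; W=np.c_[x,np.cross(z,x),z]
    return H+.19*(np.cos(th)*f+np.sin(th)*np.array([0,0,1]))+.019*z,W
def table(ths,tilts):
    p,W=tcp(ths[0],tilts[0])
    for a,b in zip(ths[1:],tilts[1:]):
        q,V=tcp(a,b); print(round(a,3),(W.T@(q-p)/.02).round(2),((b-tilts[0])/.08).round(2)); tilts=[b]; p,W=q,V
E
python3 - <<'E'
from arc import *
ths=.08+.07*np.arange(0,28); tilts=np.clip((ths-.36)*.5/1.2,0,.5)
table(ths,tilts)
E
```

```text
0.15 [ 0.   -0.08 -0.66] 0.0
0.22 [ 0.   -0.12 -0.65] 0.0
0.29 [-0.   -0.17 -0.64] 0.0
0.36 [ 0.   -0.21 -0.63] 0.0
0.43 [-0.   -0.28 -0.61] 0.36
0.5 [ 0.   -0.34 -0.59] 0.36
0.57 [ 0.   -0.4  -0.55] 0.36
0.64 [-0.   -0.45 -0.51] 0.36
0.71 [ 0.   -0.5  -0.47] 0.36
0.78 [-0.   -0.54 -0.42] 0.36
0.85 [ 0.   -0.58 -0.37] 0.36
0.92 [ 0.   -0.62 -0.31] 0.36
0.99 [-0.   -0.64 -0.25] 0.36
1.06 [-0.   -0.67 -0.19] 0.36
1.13 [ 0.   -0.68 -0.12] 0.36
1.2 [-0.   -0.69 -0.06] 0.36
1.27 [ 0.   -0.69  0.01] 0.36
1.34 [-0.   -0.69  0.07] 0.36
1.41 [-0.   -0.68  0.14] 0.36
1.48 [ 0.   -0.66  0.2 ] 0.36
1.55 [ 0.   -0.64  0.27] 0.36
1.62 [-0.   -0.58  0.32] 0.05
1.69 [ 0.   -0.55  0.37] 0.0
1.76 [-0.   -0.53  0.4 ] 0.0
1.83 [ 0.   -0.5   0.44] 0.0
1.9 [ 0.   -0.47  0.47] 0.0
1.97 [-0.   -0.43  0.51] 0.0
```

```bash
python3 -m crank '[[0,-0.08,-0.66,0,0,0,0.2],[0,-0.12,-0.65,0,0,0,0.2],[0,-0.17,-0.64,0,0,0,0.2],[0,-0.21,-0.63,0,0,0,0.2],[0,-0.28,-0.61,0.36,0,0,0.2],[0,-0.34,-0.59,0.36,0,0,0.2]]'
python3 -c "
from arc import *
need(H+.19*(np.cos(.5)*f+np.sin(.5)*np.array([0,0,1])),.07,.058)"
```

```text
t: 4.88
eef_pos: [0.5219, 0.0719, 0.2084]
tcp_rot: [0.681, 0.731, -0.022, -0.021]
ft_force: [-3.9, 0.2, -3.8]
finger_gap: 0.26
t 4.88 grasp [0.5231 0.072  0.2274] shift units [-0.12  0.08  0.06]
turn units [-0.04  0.    0.01]
F [-3.9  0.2 -3.8] M [0.01 0.52 0.08] gap 0.26 J [-0.087  0.09   1.686 -0.01   1.426 -1.726]
```

```bash
python3 -m crank '[[0,-0.4,-0.55,0.36,0,0,0.2],[0,-0.45,-0.51,0.36,0,0,0.2],[0,-0.5,-0.47,0.36,0,0,0.2],[0,-0.54,-0.42,0.36,0,0,0.2],[0,-0.58,-0.37,0.36,0,0,0.2],[0,-0.62,-0.31,0.36,0,0,0.2],[0,-0.64,-0.25,0.36,0,0,0.2],[0,-0.67,-0.19,0.36,0,0,0.2]]'
python3 -c "
from arc import *
need(H+.19*(np.cos(1.06)*f+np.sin(1.06)*np.array([0,0,1])),.07,.29)"
```

```text
t: 5.55
eef_pos: [0.445, 0.0656, 0.2838]
tcp_rot: [0.675, 0.724, -0.106, -0.097]
ft_force: [-1.2, -3.5, -6.5]
finger_gap: 0.261
t 5.55 grasp [0.4504 0.0661 0.302 ] shift units [-0.08  0.05  0.05]
turn units [ 0.01  0.02 -0.  ]
F [-1.2 -3.5 -6.5] M [-0.42 -0.32  0.27] gap 0.261 J [-0.089  0.038  1.616 -0.048  1.772 -1.732]
```

```bash
python3 -m crank '[[0,-0.68,-0.12,0.36,0,0,0.2],[0,-0.69,-0.06,0.36,0,0,0.2],[0,-0.69,0.01,0.36,0,0,0.2],[0,-0.69,0.07,0.36,0,0,0.2],[0,-0.68,0.14,0.36,0,0,0.2],[0,-0.66,0.2,0.36,0,0,0.2],[0,-0.64,0.27,0.36,0,0,0.2],[0,-0.58,0.32,0.05,0,0,0.2]]'
python3 -c "
from arc import *
need(H+.19*(np.cos(1.62)*f+np.sin(1.62)*np.array([0,0,1])),.07,.5)
for n in('side','top'): cv2.imwrite(f'pics/{n}3.png',vision.grab_frame(n))"
```

```text
t: 6.22
eef_pos: [0.3405, 0.0572, 0.3096]
tcp_rot: [0.662, 0.709, -0.179, -0.164]
ft_force: [2.4, -7.0, 0.3]
finger_gap: 0.261
t 6.22 grasp [0.3495 0.0579 0.3263] shift units [-0.03  0.02  0.08]
turn units [ 0.11  0.05 -0.03]
F [ 2.4 -7.   0.3] M [-1.1  -0.55  0.79] gap 0.261 J [-0.104 -0.082  1.732 -0.093  1.974 -1.759]
```

View pics/side3.png

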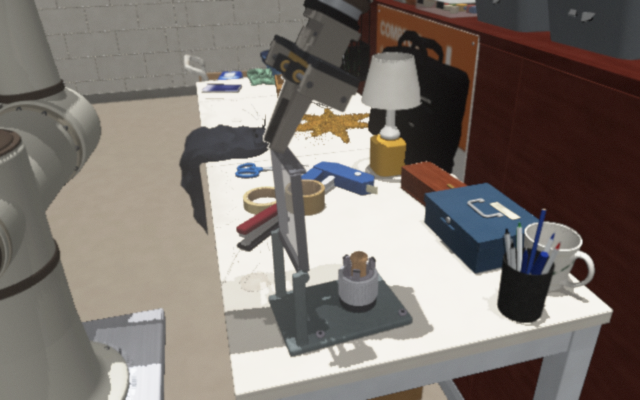

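```bash
python3 -m crank '[[-0.04,-0.55,0.37,0,0,0,0.2],[-0.04,-0.53,0.4,0,0,0,0.2],[-0.04,-0.5,0.44,0,0,0,0.2],[-0.02,-0.47,0.47,0,0,0,0.2]]'
python3 -c "
from arc import *
need(H+.19*(np.cos(1.9)*f+np.sin(1.9)*np.array([0,0,1])),.07,.5)"
```

```text
t: 6.65
eef_pos: [0.2883, 0.0527, 0.2995]
tcp_rot: [0.661, 0.71, -0.177, -0.165]
ft_force: [-0.1, 2.1, 2.1]
finger_gap: 0.256
t 6.65 grasp [0.2972 0.0533 0.3163] shift units [0.02 0.03 0.06]
turn units [0.13 0.   0.01]
F [-0.1  2.1  2.1] M [ 0.39 -0.36 -0.06] gap 0.256 J [-0.13  -0.225  1.878 -0.102  1.968 -1.788]
```

```bash
python3 -m crank '[[0,-0.45,0.49,0,0,0,0.2],[0,-0.2,0.24,0,0,0,0.2],[0,0,0,0,0,0,0.2]]'
python3 -c "
from arc import *
need(H+.19*(np.cos(2)*f+np.sin(2)*np.array([0,0,1])),.07,.5)
im=vision.grab_frame('side');cv2.imwrite('pics/side4.png',im)"
```

```text
t: 6.9
eef_pos: [0.2725, 0.0515, 0.2936]
tcp_rot: [0.662, 0.711, -0.174, -0.162]
ft_force: [9.4, 4.2, 4.9]
finger_gap: 0.256
t 6.90 grasp [0.2812 0.0521 0.3105] shift units [ 0.02 -0.01  0.16]
turn units [0.24 0.01 0.  ]
F [9.4 4.2 4.9] M [ 0.51 -1.01 -0.21] gap 0.256 J [-0.139 -0.276  1.928 -0.105  1.959 -1.797]
```

View pics/side4.png

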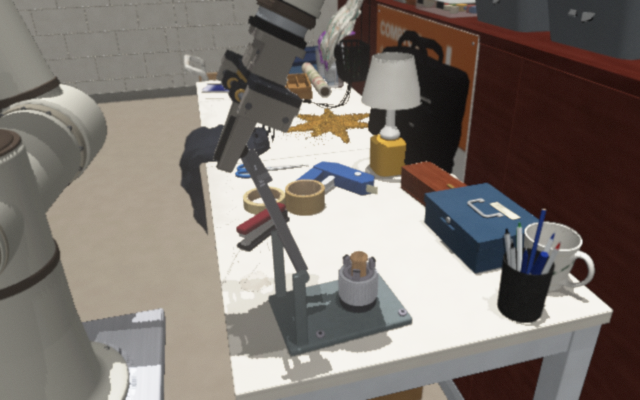

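```bash
python3 -m crank '[[0,0,0,0,0,0,0.5],[0,0,0,0,0,0,0.7],[0,0,0,0,0,0,0.7],[0,0,0,0,0,0,0.7],[0,0,-0.8,0,0,0,0.7],[0,0,-1,0,0,0,0.7],[0,0,-1,0,0,0,0.7],[0,0,-1,0,0,0,0.7],[0,0,-1,0,0,0,0.7]]'
python3 -c "
from arc import *
need([.468,.067,.3],.07,0)
for n in('side','top'): im=vision.grab_frame(n);cv2.imwrite(f'pics/{n}5.png',im)"
```

```text
t: 7.7
eef_pos: [0.3156, 0.0545, 0.3765]
tcp_rot: [0.661, 0.709, -0.179, -0.167]
ft_force: [-0.1, 0.1, -0.1]
finger_gap: 0.697
t 7.70 grasp [0.3246 0.0551 0.3933] shift units [0.09 8.55 0.69]
turn units [-6.18  0.    0.01]
F [-0.1  0.1 -0.1] M [ 0.12 -0.3   0.  ] gap 0.697 J [-0.118 -0.166  1.681 -0.104  2.112 -1.791]
```

View pics/side5.png

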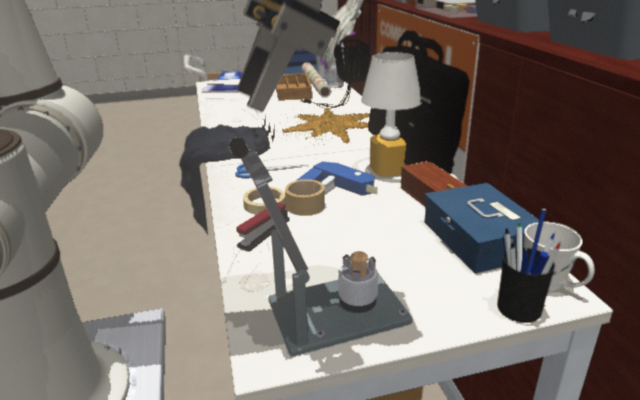

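View pics/top5.png

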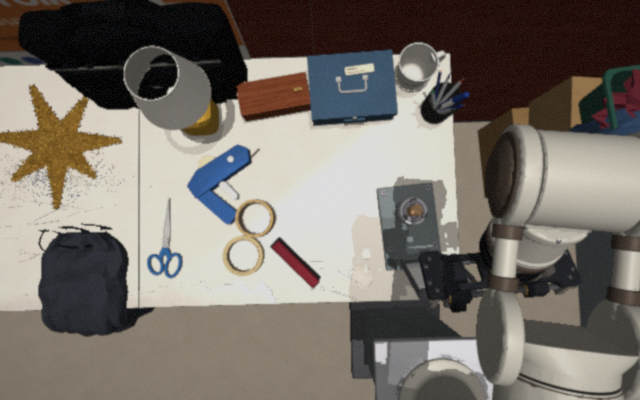

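Run:
```python
from h import *
crop('pics/top5.png',370,170,450,270,6,'pics/topd.png')
crop('pics/side5.png',310,235,420,330,6,'pics/sided.png')
```

```text
(no output)
```

View pics/topd.png

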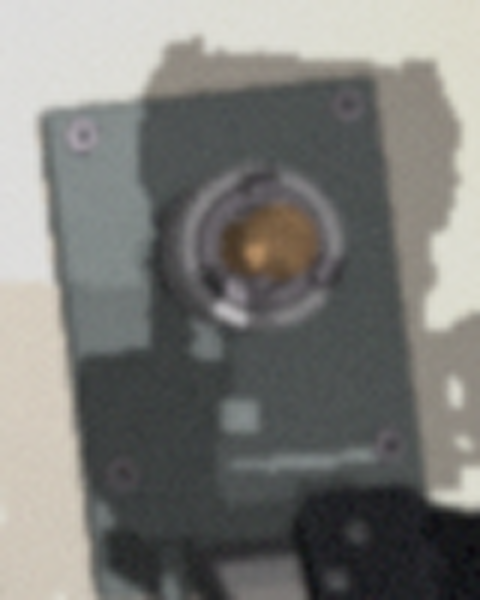

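View pics/sided.png

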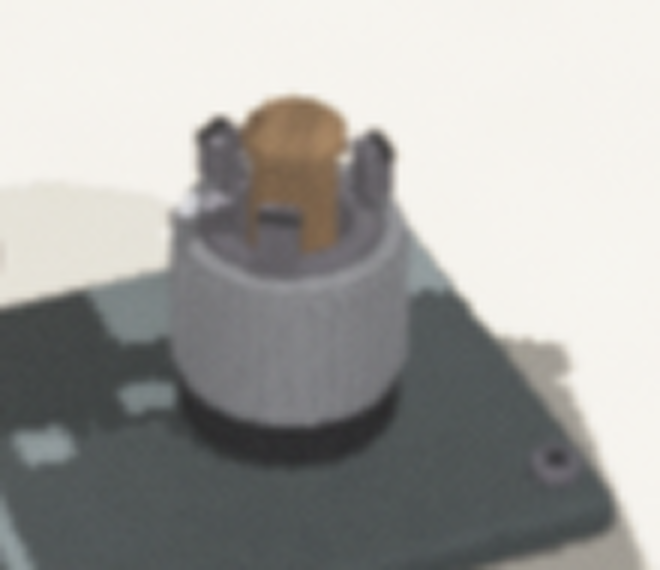

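Run:
```python
from h import *
T=lambda x,y:(370+(x+.5)/6-.5,170+(y+.5)/6-.5)
print('top c',onz('top',*T(262,245),.075))
# side: plane of sight col 358 intersect: find along x line where proj col matches
for y in (.062,.066,.07,.074): print(y,proj('side',[.4675,y,.07]), proj('side',[.4675-.032*.26,y-.032*.96,.07]))
sc=np.array([onz('top',*T(*p),.014) for p in((82,136),(348,105),(390,444),(122,474))]); print(sc)
d=(sc[0]-sc[3]+sc[1]-sc[2])/2; e=(sc[0]-sc[1]+sc[3]-sc[2])/2; print(sc.mean(0),np.arctan2(d[1],d[0]),np.arctan2(-e[0],e[1]),np.linalg.norm(d),np.linalg.norm(e))
for p in ((348,105),):pass
S=lambda x,y:(310+(x+.5)/6-.5,235+(y+.5)/6-.5)
print('side screw',onz('side',*S(556,459),.014))
```

```text
top c [0.46695412 0.06852475 0.075     ]
0.062 [[358.64255189 273.81771069]] [[359.7174327  286.07027956]]
0.066 [[357.87131845 272.39688035]] [[358.91381032 284.5450074 ]]
0.07 [[357.10655771 270.98795551]] [[358.11716603 283.03295212]]
0.074 [[356.34818987 269.59078962]] [[357.32741093 281.53394569]]
[[0.516207   0.12724681 0.014     ]
 [0.52614336 0.0167537  0.014     ]
 [0.38611558 0.00551559 0.014     ]
 [0.3767856  0.11585332 0.014     ]]
[0.45131288 0.06634235 0.014     ] 0.08081010233144953 0.08702439770452128 0.1401820562733324 0.11083485079415355
side screw [0.52829846 0.01875532 0.014     ]
```

Run:
```python
import numpy as np
D=[((.136,.5585,.2137),(1.122,.159,1.598,1.386)),((.2582,.4137,.2141),(.765,-.071,1.835,1.378)),((.5333,.0909,.2032),(-.055,.08,1.705,1.358)),((.5479,.0735,.1325),(-.085,.178,1.744,1.219)),((.445,.0656,.2838),(-.089,.038,1.616,1.772)),((.2883,.0527,.2995),(-.13,-.225,1.878,1.968)),((.3156,.0545,.3765),(-.118,-.166,1.681,2.112))]
A=[];b=[]
for p,(j1,j2,j3,j5) in D:
    r=p[0]*np.cos(j1)+p[1]*np.sin(j1); a=j2+j3; s=a+j5
    A+= [[0,np.sin(j2),np.cos(j2),np.sin(a),np.cos(a),np.sin(s)],[1,np.cos(j2),-np.sin(j2),np.cos(a),-np.sin(a),np.cos(s)]]; b+=[r,p[2]]
A=np.array(A);b=np.array(b)
k=[0,1,3,5]; x,res,rk,sv=np.linalg.lstsq(A[:,k],b,rcond=None); print('h,L1,L2,T',x.round(3),(A[:,k]@x-b).round(3))
h,L1,L2,T=x
# target tcp z .041 tool down
j1=-.1; p=(.467,.0675); r=p[0]*np.cos(j1)+p[1]*np.sin(j1)
wz=.041+T; from math import *
dx,dz=r,wz-h; c=(dx*dx+dz*dz-L1*L1-L2*L2)/(2*L1*L2); j3=acos(c); j2=atan2(dx,dz)-atan2(L2*sin(j3),L1+L2*cos(j3)); print(j2,j3,pi-j2-j3,'elbow',L1*sin(j2),h+L1*cos(j2),'wrist',r,wz)
```

```text
h,L1,L2,T [0.255 0.37  0.51  0.31 ] [-0.003  0.001  0.001  0.001 -0.     0.001  0.005  0.    -0.002  0.
  0.004 -0.002 -0.004 -0.003]
0.07223243708944249 2.0616520336227717 1.007708182877579 elbow 0.026677101958266138 0.6232838052295038 wrist 0.4579281895611772 0.3510522947771105
```

```bash
python3 -m crank '[[0,0.9,-0.4,-0.88,0,0,0.9],[0,1,-0.4,-0.88,0,0,1],[0,1,-0.3,-0.88,0,0,1],[0,1,-0.2,-0.88,0,0,1],[0,1,-0.1,-0.88,0,0,1],[0,1,0,-0.88,0,0,1],[0,1,0,-0.88,0,0,1],[0,0,0,0,0,0,1]]'
python3 -c "
from arc import *
need([.467,.0675,.2],.83,0)"
```

```text
t: 8.47
eef_pos: [0.4569, 0.0646, 0.3625]
tcp_rot: [0.682, 0.732, -0.0, -0.0]
ft_force: [0.5, 0.0, -0.1]
finger_gap: 1.001
t 8.47 grasp [0.4569 0.0646 0.3815] shift units [0.11 0.52 9.07]
turn units [-0.   -0.01 -9.49]
F [ 0.5  0.  -0.1] M [0.   0.03 0.03] gap 1.001 J [-0.123 -0.197  1.66   0.     1.679 -1.764]
```

```bash
python3 -m crank '[[0.11,0.52,0,0,0,0,1],[0,0,0.9,0,0,-0.95,1],[0,0,0.9,0,0,-0.95,1],[0,0,0.9,0,0,-0.95,1],[0,0,0.9,0,0,-0.95,1],[0,0,0.9,0,0,-0.95,1],[0,0,0.9,0,0,-0.95,1],[0,0,0.9,0,0,-0.95,1],[0,0,0.9,0,0,-0.95,1],[0,0,0.9,0,0,-0.95,1],[0,0,0.9,0,0,-0.95,1],[0,0,0,0,0,0,1]]' 20
python3 -c "
from arc import *
need([.467,.0675,.06],.83,0)
for n in('side','top'): im=vision.grab_frame(n);cv2.imwrite(f'pics/{n}6.png',im)"
```

```text
t: 9.47
eef_pos: [0.4631, 0.0677, 0.1793]
tcp_rot: [0.361, 0.933, -0.002, -0.005]
ft_force: [0.4, -0.2, -1.1]
finger_gap: 0.997
t 9.47 grasp [0.4633 0.0677 0.1983] shift units [-0.2   0.17  6.91]
turn units [-0.09 -0.11  0.03]
F [ 0.4 -0.2 -1.1] M [0.17 0.09 0.01] gap 0.997 J [-1.130e-01 -8.500e-02  1.919e+00 -1.000e-03  1.319e+00 -2.517e+00]
```

View pics/side6.png

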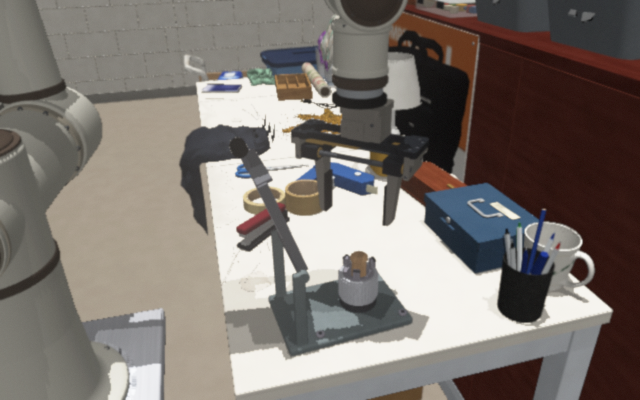

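View pics/top6.png

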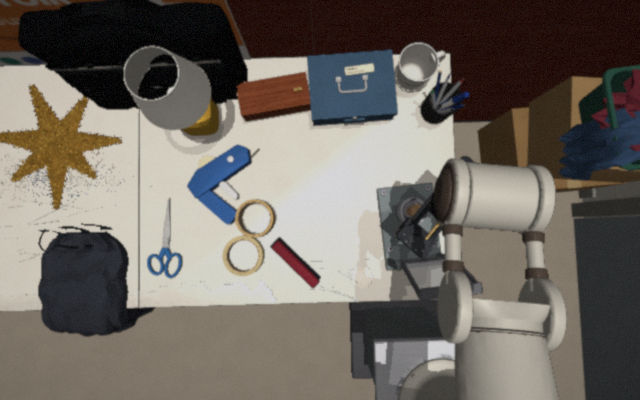

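```bash
python3 -m crank '[[0,0,0,0,0,0,1],[-0.1,0.1,0,0,0,0,1],[-0.07,0.07,0.5,0,0,0,1],[0,0,0.8,0,0,0,1],[0,0,0.8,0,0,0,1],[0,0,0.6,0,0,0,1],[0,0,0,0,0,0,1]]'
python3 -c "
from arc import *
need([.467,.0675,.06],.83,0)"
```

```text
t: 10.15
eef_pos: [0.4702, 0.0678, 0.1273]
tcp_rot: [0.362, 0.932, -0.001, -0.003]
ft_force: [-0.5, -0.6, -0.9]
finger_gap: 0.996
t 10.15 grasp [0.4703 0.0678 0.1463] shift units [ 0.09 -0.11  4.31]
turn units [-0.04 -0.06  0.  ]
F [-0.5 -0.6 -0.9] M [ 0.03  0.07 -0.  ] gap 0.996 J [-0.112 -0.011  1.956 -0.     1.202 -2.513]
```

```bash
python3 -m crank '[[0.07,-0.09,0,0,0,0,1],[0,0,0.7,0,0,0,1],[0,0,0.8,0,0,0,1],[0,0,0.8,0,0,0,1],[0,0,0.8,0,0,0,1],[0,0,0.8,0,0,0,1],[0,0,0.4,0,0,0,1],[0,0,0,0,0,0,1],[0,0,0,0,0,0,1]]'
python3 -c "
from arc import *
need([.467,.0675,.06],.83,0)
for n in('side','top'): im=vision.grab_frame(n);cv2.imwrite(f'pics/{n}7.png',im)
crop('pics/side7.png',250,80,450,350,2.2,'pics/side7c.png')"
```

```text
t: 10.9
eef_pos: [0.4702, 0.0672, 0.0447]
tcp_rot: [0.362, 0.932, -0.0, 0.0]
ft_force: [0.8, -0.0, 0.2]
finger_gap: 0.998
t 10.90 grasp [0.4702 0.0672 0.0637] shift units [ 0.13 -0.1   0.18]
turn units [-0.    0.    0.01]
F [ 0.8 -0.   0.2] M [ 0.12 -0.01 -0.06] gap 0.998 J [-0.113  0.114  2.013 -0.     1.015 -2.514]
```

View pics/side7c.png

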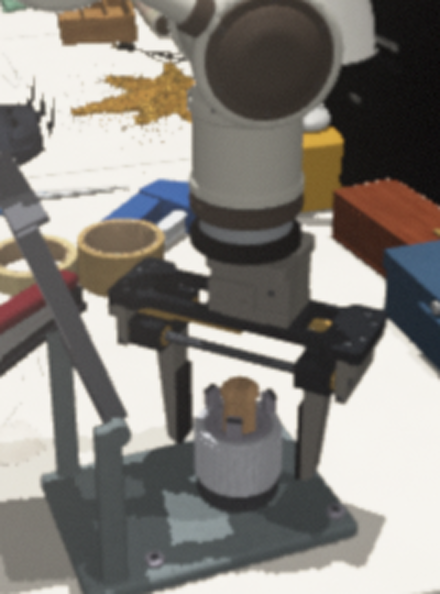

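```bash
python3 -m crank '[[0.1,-0.08,0.1,0,0,0,0.9],[0,0,0.05,0,0,0,0.8],[0,0,0,0,0,0,0.75],[0,0,0,0,0,0,0.7],[0,0,0,0,0,0,0.65],[0,0,0,0,0,0,0.6],[0,0,0,0,0,0,0.6],[0,0,0,0,0,0,0.6],[0,0,0,0,0,0,0.6]]' 20
python3 -c "
from arc import *
need([.467,.0675,.06],.83,0)"
```

```text
t: 11.75
eef_pos: [0.4671, 0.0674, 0.0411]
tcp_rot: [0.362, 0.932, -0.0, -0.0]
ft_force: [-0.9, 0.6, 2.7]
finger_gap: 0.694
t 11.75 grasp [0.4672 0.0674 0.0601] shift units [ 0.01 -0.    0.01]
turn units [-0.01 -0.01  0.01]
F [-0.9  0.6  2.7] M [0.09 0.23 0.03] gap 0.694 J [-0.113  0.114  2.022 -0.     1.007 -2.515]
```

```bash
python3 -m crank '[[0,0,0,0,0,0,0.6],[0,0,0,0,0,0,0.6],[0,0,0,0,0,0.5,0.6],[0,0,0,0,0,0.8,0.6],[0,0,0,0,0,0.8,0.6],[0,0,0,0,0,0.8,0.6]]' 45
cat > st.py <<'E'
from h import *
s=manip.state(); R=Ro.from_quat(s['tcp_rot']).as_matrix(); g=s['eef_pos']-.019*R[:,2]
print('t %.2f yaw %.3f'%(s['t'],np.arctan2(R[1,0],R[0,0])),'g',g.round(4),'F',s['ft_force'].round(1),'M',s['torque'].round(3),'gap',round(s['finger_gap'],3),'j6',s['joints'][5].round(3), 'tq6',s['joint_torque'][5].round(3))
E
python3 st.py
python3 -m crank '[[0,0,0,0,0,0.8,0.6],[0,0,0,0,0,0.8,0.6],[0,0,0,0,0,0.8,0.6],[0,0,0,0,0,0.8,0.6]]' 
python3 st.py
```

```text
t: 12.25
eef_pos: [0.4671, 0.0674, 0.0411]
tcp_rot: [0.468, 0.884, -0.0, -0.0]
ft_force: [-0.5, 0.6, 3.8]
finger_gap: 0.69
t 12.25 yaw 2.167 g [0.4672 0.0674 0.0601] F [-0.5  0.6  3.8] M [0.195 0.23  0.261] gap 0.69 j6 -2.28 tq6 -0.543
t: 12.58
eef_pos: [0.4672, 0.0674, 0.0411]
tcp_rot: [0.577, 0.817, -0.0, -0.0]
ft_force: [-1.5, 0.2, 2.7]
finger_gap: 0.692
t 12.58 yaw 1.911 g [0.4672 0.0674 0.0601] F [-1.5  0.2  2.7] M [0.203 0.233 0.193] gap 0.692 j6 -2.024 tq6 -0.541
```

```bash
python3 -m crank '[[0,0,0,0,0,0.8,0.6],[0,0,0,0,0,0.8,0.6],[0,0,0,0,0,0.8,0.6],[0,0,0,0,0,0.8,0.6],[0,0,0,0,0,0.8,0.6],[0,0,0,0,0,0.8,0.6],[0,0,0,0,0,0.8,0.6],[0,0,0,0,0,0.8,0.6],[0,0,0,0,0,0.8,0.6]]' 
python3 st.py
python3 -c "
from h import *
for n in('side','top'): im=vision.grab_frame(n);cv2.imwrite(f'pics/{n}8.png',im)
crop('pics/side8.png',310,235,420,330,6,'pics/side8c.png')"
```

```text
t: 13.33
eef_pos: [0.4672, 0.0673, 0.0411]
tcp_rot: [0.785, 0.619, -0.0, -0.0]
ft_force: [-1.8, -0.2, 2.5]
finger_gap: 0.686
t 13.33 yaw 1.335 g [0.4672 0.0674 0.0601] F [-1.8 -0.2  2.5] M [0.177 0.243 0.248] gap 0.686 j6 -1.448 tq6 -0.541
```

View pics/side8c.png

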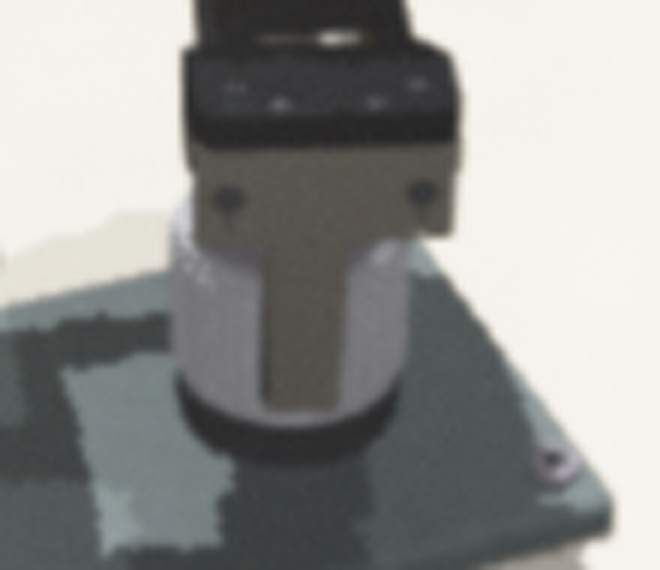

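```bash
python3 -m crank '[[0,0,0,0,0,0.6,0.6],[0,0,0,0,0,0.6,0.6]]' >/dev/null; python3 st.py
python3 -m crank '[[0,0,0,0,0,0.6,0.6]]' >/dev/null; python3 st.py
```

```text
t 13.60 yaw 1.242 g [0.4672 0.0673 0.0601] F [-1.2 -0.2  3.4] M [0.109 0.251 0.223] gap 0.687 j6 -1.355 tq6 -0.402
t 13.68 yaw 1.194 g [0.4672 0.0673 0.0601] F [-1.2 -0.   3.4] M [0.118 0.179 0.176] gap 0.692 j6 -1.307 tq6 -0.358
```

```bash
python3 -m crank '[[0,0,0,0,0,0.6,0.6]]' >/dev/null; python3 st.py
python3 -m crank '[[0,0,0,0,0,0.6,0.6]]' >/dev/null; python3 st.py
```

```text
t 13.77 yaw 1.146 g [0.4672 0.0673 0.0601] F [-1.6  0.8  4.3] M [0.151 0.202 0.251] gap 0.691 j6 -1.259 tq6 -0.356
t 13.85 yaw 1.098 g [0.4672 0.0673 0.0601] F [-1.7  0.5  3.3] M [0.142 0.252 0.21 ] gap 0.687 j6 -1.211 tq6 -0.356
```

```bash
python3 -m crank '[[0,0,0,0,0,0.5,0.6]]' >/dev/null; python3 st.py
python3 -m crank '[[0,0,0,0,0,0.5,0.6]]' >/dev/null; python3 st.py
```

```text
t 13.93 yaw 1.058 g [0.4672 0.0673 0.0601] F [-0.8  0.1  3.6] M [0.08  0.213 0.261] gap 0.686 j6 -1.171 tq6 -0.189
t 14.02 yaw 1.018 g [0.4672 0.0673 0.0601] F [-1.7  0.7  3.7] M [0.055 0.151 0.267] gap 0.688 j6 -1.131 tq6 -0.254
```

```bash
python3 -m crank '[[0,0,0,0,0,0.5,0.6]]' >/dev/null; python3 st.py
python3 -m crank '[[0,0,0,0,0,0.5,0.6]]' >/dev/null; python3 st.py
```

```text
t 14.10 yaw 0.978 g [0.4672 0.0673 0.0601] F [-1.4 -0.5  3.8] M [0.066 0.158 0.243] gap 0.684 j6 -1.091 tq6 -0.262
t 14.18 yaw 0.938 g [0.4672 0.0673 0.0601] F [-2.3  0.2  2.2] M [0.076 0.155 0.25 ] gap 0.686 j6 -1.051 tq6 -0.263
```

```bash
cat >> st.py <<'E'
import sys
sys.exit(1 if s['torque'][2]>.36 or s['joint_torque'][5]<-.36 else 0)
E
python3 -m crank '[[0,0,0,0,0,0.5,0.6]]' >/dev/null; python3 st.py &&
python3 -m crank '[[0,0,0,0,0,0.5,0.6]]' >/dev/null; python3 st.py &&
python3 -m crank '[[0,0,0,0,0,0.5,0.6]]' >/dev/null; python3 st.py
```

```text
t 14.27 yaw 0.898 g [0.4672 0.0673 0.0601] F [-1.9  0.1  2.8] M [0.118 0.235 0.268] gap 0.685 j6 -1.011 tq6 -0.263
t 14.35 yaw 0.858 g [0.4672 0.0673 0.0601] F [-1.5 -0.4  3.7] M [0.092 0.211 0.219] gap 0.69 j6 -0.971 tq6 -0.263
t 14.43 yaw 0.818 g [0.4672 0.0673 0.0601] F [-2.  -0.2  3.6] M [0.058 0.185 0.237] gap 0.684 j6 -0.931 tq6 -0.263
```

```bash
python3 st.py && python3 -m crank '[[0,0,0,0,0,0.5,0.6]]' >/dev/null; python3 st.py &&
python3 -m crank '[[0,0,0,0,0,0.5,0.6]]' >/dev/null; python3 st.py &&
python3 -m crank '[[0,0,0,0,0,0.5,0.6]]' >/dev/null; python3 st.py
```

```text
t 14.43 yaw 0.818 g [0.4672 0.0673 0.0601] F [-2.  -0.2  3.6] M [0.058 0.185 0.237] gap 0.684 j6 -0.931 tq6 -0.263
t 14.52 yaw 0.778 g [0.4672 0.0673 0.0601] F [-1.9  0.5  3.3] M [0.026 0.189 0.287] gap 0.684 j6 -0.891 tq6 -0.263
t 14.60 yaw 0.738 g [0.4672 0.0673 0.0601] F [-2.1 -0.5  3.5] M [0.069 0.191 0.248] gap 0.689 j6 -0.851 tq6 -0.263
t 14.68 yaw 0.698 g [0.4672 0.0673 0.0601] F [-1.5  0.1  4. ] M [0.085 0.195 0.266] gap 0.688 j6 -0.811 tq6 -0.262
```

```bash
python3 st.py && python3 -m crank '[[0,0,0,0,0,0.5,0.6]]' >/dev/null; python3 st.py &&
python3 -m crank '[[0,0,0,0,0,0.5,0.6]]' >/dev/null; python3 st.py &&
python3 -m crank '[[0,0,0,0,0,0.5,0.6]]' >/dev/null; python3 st.py
```

```text
t 14.68 yaw 0.698 g [0.4672 0.0673 0.0601] F [-1.5  0.1  4. ] M [0.085 0.195 0.266] gap 0.688 j6 -0.811 tq6 -0.262
t 14.77 yaw 0.658 g [0.4672 0.0673 0.0601] F [-1.4 -1.1  3.9] M [-0.014  0.226  0.293] gap 0.685 j6 -0.771 tq6 -0.262
t 14.85 yaw 0.618 g [0.4672 0.0673 0.0602] F [-2.3  0.9  3. ] M [0.067 0.232 0.283] gap 0.685 j6 -0.731 tq6 -0.262
t 14.93 yaw 0.578 g [0.4671 0.0673 0.0601] F [-2.  -0.1  3.7] M [0.009 0.166 0.243] gap 0.686 j6 -0.691 tq6 -0.261
```

```bash
python3 -c "
from h import *
im=vision.grab_frame('side')
crop(im,310,215,420,330,5,'pics/side9c.png')"
```

```text
(no output)
```

View pics/side9c.png

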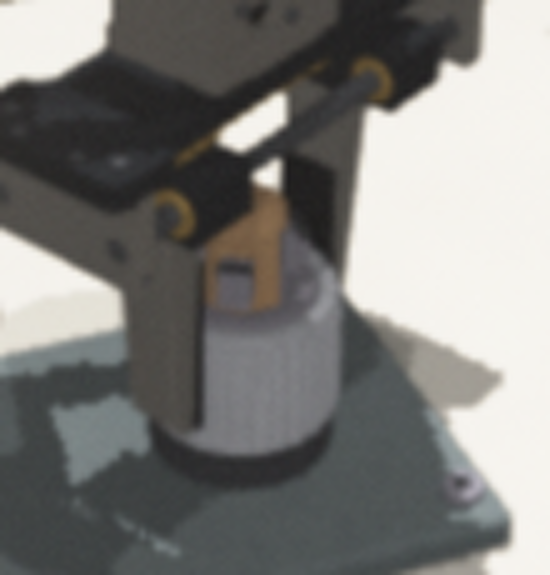

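```bash
python3 st.py && python3 -m crank '[[0,0,0,0,0,0.5,0.6]]' >/dev/null; python3 st.py &&
python3 -m crank '[[0,0,0,0,0,0.5,0.6]]' >/dev/null; python3 st.py &&
python3 -m crank '[[0,0,0,0,0,0.5,0.6]]' >/dev/null; python3 st.py
```

```text
t 14.98 yaw 0.576 g [0.4672 0.0673 0.0601] F [-2.  -0.9  4. ] M [-0.055  0.233  0.021] gap 0.688 j6 -0.689 tq6 0.117
t 15.07 yaw 0.540 g [0.4671 0.0673 0.0601] F [-1.5  0.4  4.1] M [-0.002  0.27   0.273] gap 0.687 j6 -0.653 tq6 -0.487
t 15.07 yaw 0.540 g [0.4671 0.0673 0.0601] F [-1.5  0.4  4.1] M [-0.002  0.27   0.273] gap 0.687 j6 -0.653 tq6 -0.487
t 15.07 yaw 0.540 g [0.4671 0.0673 0.0601] F [-1.5  0.4  4.1] M [-0.002  0.27   0.273] gap 0.687 j6 -0.653 tq6 -0.487
```

```bash
python3 st.py && python3 -m crank '[[0,0,0,0,0,0.5,0.6]]' >/dev/null; python3 st.py &&
python3 -m crank '[[0,0,0,0,0,0.5,0.6]]' >/dev/null; python3 st.py &&
python3 -m crank '[[0,0,0,0,0,0.5,0.6]]' >/dev/null; python3 st.py
```

```text
t 15.07 yaw 0.540 g [0.4671 0.0673 0.0601] F [-1.5  0.4  4.1] M [-0.002  0.27   0.273] gap 0.687 j6 -0.653 tq6 -0.487
t 15.07 yaw 0.540 g [0.4671 0.0673 0.0601] F [-1.5  0.4  4.1] M [-0.002  0.27   0.273] gap 0.687 j6 -0.653 tq6 -0.487
t 15.07 yaw 0.540 g [0.4671 0.0673 0.0601] F [-1.5  0.4  4.1] M [-0.002  0.27   0.273] gap 0.687 j6 -0.653 tq6 -0.487
t 15.07 yaw 0.540 g [0.4671 0.0673 0.0601] F [-1.5  0.4  4.1] M [-0.002  0.27   0.273] gap 0.687 j6 -0.653 tq6 -0.487
```

```bash
python3 st.py && python3 -m crank '[[0,0,0,0,0,0.5,0.6]]' >/dev/null; python3 st.py &&
python3 -m crank '[[0,0,0,0,0,0.5,0.6]]' >/dev/null; python3 st.py
```

```text
t 15.07 yaw 0.540 g [0.4671 0.0673 0.0601] F [-1.5  0.4  4.1] M [-0.002  0.27   0.273] gap 0.687 j6 -0.653 tq6 -0.487
t 15.07 yaw 0.540 g [0.4671 0.0673 0.0601] F [-1.5  0.4  4.1] M [-0.002  0.27   0.273] gap 0.687 j6 -0.653 tq6 -0.487
t 15.07 yaw 0.540 g [0.4671 0.0673 0.0601] F [-1.5  0.4  4.1] M [-0.002  0.27   0.273] gap 0.687 j6 -0.653 tq6 -0.487
```

```bash
sed -i '$d' st.py; echo "sys.exit(1 if s['torque'][2]>.36 else 0)">>st.py
python3 st.py && python3 -m crank '[[0,0,0,0,0,0.5,0.6]]' >/dev/null; python3 st.py &&
python3 -m crank '[[0,0,0,0,0,0.5,0.6]]' >/dev/null; python3 st.py &&
python3 -m crank '[[0,0,0,0,0,0.5,0.6]]' >/dev/null; python3 st.py
```

```text
t 15.07 yaw 0.540 g [0.4671 0.0673 0.0601] F [-1.5  0.4  4.1] M [-0.002  0.27   0.273] gap 0.687 j6 -0.653 tq6 -0.487
t 15.15 yaw 0.499 g [0.4672 0.0673 0.0601] F [-1.6  0.5  4.1] M [0.014 0.224 0.305] gap 0.688 j6 -0.612 tq6 -0.268
t 15.23 yaw 0.459 g [0.4672 0.0673 0.0601] F [-2.1  0.6  3.5] M [-0.037  0.183  0.385] gap 0.688 j6 -0.572 tq6 -0.158
t 15.23 yaw 0.459 g [0.4672 0.0673 0.0601] F [-2.1  0.6  3.5] M [-0.037  0.183  0.385] gap 0.688 j6 -0.572 tq6 -0.158
```

```bash
python3 st.py && python3 -m crank '[[0,0,0,0,0,0.5,0.6]]' >/dev/null; python3 st.py &&
python3 -m crank '[[0,0,0,0,0,0.5,0.6]]' >/dev/null; python3 st.py
```

```text
t 15.23 yaw 0.459 g [0.4672 0.0673 0.0601] F [-2.1  0.6  3.5] M [-0.037  0.183  0.385] gap 0.688 j6 -0.572 tq6 -0.158
t 15.23 yaw 0.459 g [0.4672 0.0673 0.0601] F [-2.1  0.6  3.5] M [-0.037  0.183  0.385] gap 0.688 j6 -0.572 tq6 -0.158
t 15.23 yaw 0.459 g [0.4672 0.0673 0.0601] F [-2.1  0.6  3.5] M [-0.037  0.183  0.385] gap 0.688 j6 -0.572 tq6 -0.158
```

```bash
python3 -m crank '[[0,0,0,0,0,0.5,0.6]]' >/dev/null; python3 st.py
```

```text
t 15.32 yaw 0.419 g [0.4671 0.0673 0.0601] F [-2.3 -0.5  4.2] M [-0.017  0.208  0.427] gap 0.684 j6 -0.532 tq6 -0.07
```

```bash
python3 -m crank '[[0,0,0,0,0,0.4,0.6]]' >/dev/null; python3 st.py
```

```text
t 15.40 yaw 0.387 g [0.4672 0.0673 0.0601] F [-2.3 -0.1  4.5] M [0.034 0.256 0.527] gap 0.687 j6 -0.5 tq6 0.169
```

```bash
python3 -m crank '[[0,0,0,0,0,0.45,0.6]]' >/dev/null; python3 st.py; python3 -m crank '[[0,0,0,0,0,0,0.6]]' >/dev/null; python3 st.py
```

```text
t 15.48 yaw 0.352 g [0.4672 0.0673 0.0601] F [-2.3 -1.   3.5] M [-0.064  0.211  0.648] gap 0.687 j6 -0.465 tq6 0.104
t 15.57 yaw 0.352 g [0.4671 0.0673 0.0601] F [-2.5 -1.4  4.4] M [-0.092  0.211  0.259] gap 0.684 j6 -0.465 tq6 0.591
```

```bash
python3 -m crank '[[0,0,0,0,0,0,0.75],[0,0,0,0,0,0,0.85],[0,0,0,0,0,0,0.95],[0,0,0,0,0,0,1],[0,0,0,0,0,0,1],[0,0,0,0,0,0,1]]' >/dev/null; python3 st.py
python3 -c "
from h import *
im=vision.grab_frame('side')
crop(im,310,215,420,330,5,'pics/side10c.png')"
```

```text
t 16.07 yaw 0.350 g [0.4671 0.0674 0.0599] F [-0.3  0.6  0.6] M [-0.099  0.006 -0.038] gap 0.999 j6 -0.463 tq6 -0.003
```

View pics/side10c.png

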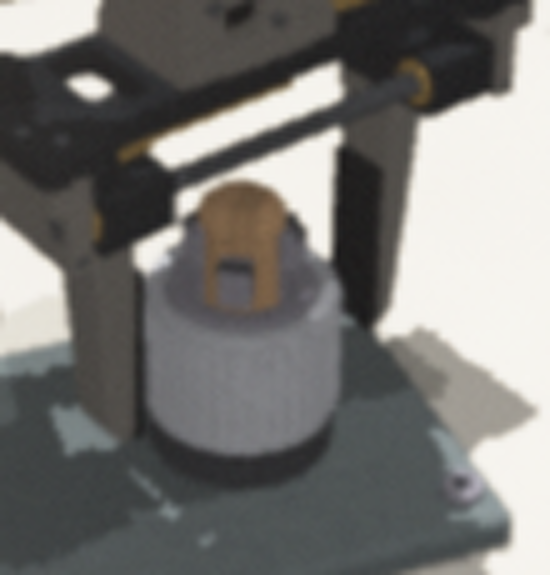

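```bash
python3 -m crank '[[0,0,0,0,0,0,0.9],[0,0,0,0,0,0,0.8],[0,0,0,0,0,0,0.7],[0,0,0,0,0,0,0.6],[0,0,0,0,0,0,0.6],[0,0,0,0,0,0,0.6],[0,0,0,0,0,0,0.6]]' 45 >/dev/null; python3 st.py; python3 -m crank '[[0,0,0,0,0,0.08,0.6]]' >/dev/null; python3 st.py
```

```text
t 16.70 yaw 0.350 g [0.4671 0.0674 0.06  ] F [-1.  -0.4  0.1] M [-0.03   0.078 -0.009] gap 0.688 j6 -0.463 tq6 0.012
t 16.78 yaw 0.344 g [0.4671 0.0674 0.06  ] F [-0.2 -0.1  0. ] M [-0.042  0.043  0.379] gap 0.684 j6 -0.457 tq6 0.31
```

```bash
python3 -m crank '[[0,0,0,0,0,0.12,0.6]]' >/dev/null; python3 st.py
```

```text
t 16.87 yaw 0.334 g [0.4671 0.0674 0.06  ] F [ 0.1 -0.2  0.1] M [-0.054  0.015  0.411] gap 0.69 j6 -0.447 tq6 0.277
```

```bash
python3 -m crank '[[0,0,0,0,0,0.2,0.6]]' >/dev/null; python3 st.py
```

```text
t 16.95 yaw 0.317 g [0.4671 0.0674 0.06  ] F [-0.4  1.1  0.2] M [-0.047 -0.005  0.496] gap 0.687 j6 -0.43 tq6 0.203
```

```bash
python3 -m crank '[[0,0,0,0,0,0,0.75],[0,0,0,0,0,0,0.85],[0,0,0,0,0,0,0.95],[0,0,0,0,0,0,1],[0,0,0,0,0,0,1],[0,0,-0.4,0,0,0,1],[0,0,-0.8,0,0,0,1],[0,0,-0.8,0,0,0,1],[0,0,-0.8,0,0,0,1],[0,0,-0.8,0,0,0,1],[0,0,-0.8,0,0,0,1],[0,0,-0.8,0,0,0,1]]' ; python3 st.py
python3 -m crank '[[0,0,-0.9,0,0,0,1],[0,0,-0.9,0,0,0,1],[0,0,-0.9,0,0,0,1],[0,0,-0.9,0,0,0,1],[0,0,-0.9,0,0,0,1],[0,0,-0.9,0,0,0,1],[0,0,-0.9,0,0,0,1],[0,0,-0.9,0,0,0,1],[0,0,-0.5,0,0,0,1],[0,0,0,0,0,0,1],[0,0,0,0,0,0,1]]'
python3 -c "
from h import *
for n in('side','top'): im=vision.grab_frame(n);cv2.imwrite(f'pics/{n}11.png',im)
crop('pics/side11.png',310,235,420,330,6,'pics/side11c.png')"; python3 st.py
```

```text
t: 17.95
eef_pos: [0.4672, 0.0674, 0.1465]
tcp_rot: [0.987, 0.158, -0.0, 0.0]
ft_force: [0.2, 0.3, -0.6]
finger_gap: 0.999
t 17.95 yaw 0.317 g [0.4672 0.0674 0.1655] F [ 0.2  0.3 -0.6] M [-0.048 -0.019 -0.049] gap 0.999 j6 -0.431 tq6 -0.001
t: 18.87
eef_pos: [0.4674, 0.0674, 0.2991]
tcp_rot: [0.987, 0.158, -0.0, 0.0]
ft_force: [0.7, 0.1, -1.3]
finger_gap: 1.003
t 18.97 yaw 0.317 g [0.4667 0.0675 0.3166] F [-0.7 -0.  -0.3] M [-0.044  0.044  0.027] gap 1.004 j6 -0.431 tq6 0.0
```

View pics/side11.png

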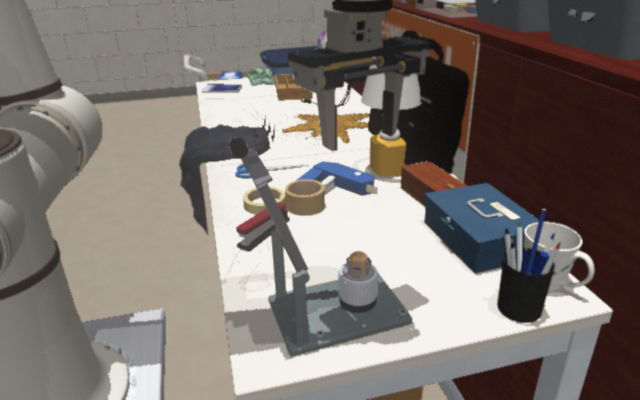

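View pics/side11c.png

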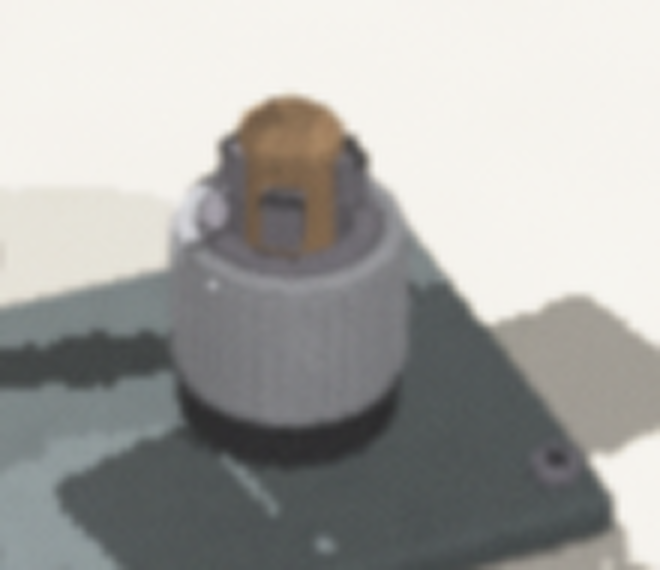

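View pics/top11.png

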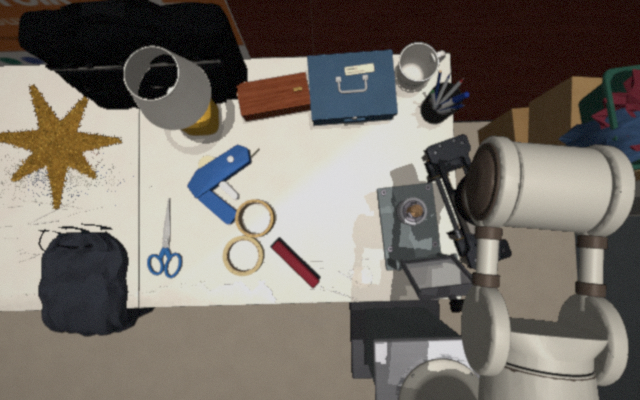

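Run:
```python
from h import *
def c(f,x0,y0,x1,y1):
    im=cv2.imread(f)[y0:y1,x0:x1]; m=im.max(2)<60; ys,xs=np.nonzero(m); return xs.mean()+x0,ys.mean()+y0,len(xs)
a=c('pics/side5.png',226,136,250,158);b=c('pics/side11.png',226,136,250,158); t=c('pics/top11.png',446,292,466,315); print(a,b,t)
h,e=tri(b[0],b[1],t[0],t[1]); print(h,e)
H=np.array([.3585,.058,.135]); print('ang',np.arctan2(h[2]-.135,h[0]-.3585))
for n,(x0,y0,x1,y1) in {'side':(225,170,385,260),'top':(140,140,330,300)}.items():
    A=cv2.imread(f'pics/{n}0.png')[y0:y1,x0:x1];B=cv2.imread(f'pics/{n}11.png')[y0:y1,x0:x1]
    if n=='top':
        for nm,lo,hi in (('red',(0,0,60),(60,60,200)),('tan',(90,130,150),(170,190,215))):
            for I in(A,B):
                m=cv2.inRange(I,lo,hi); ys,xs=np.nonzero(m); print(nm,xs.mean().round(2),ys.mean().round(2),len(xs))
```

```text
(np.float64(238.3132530120482), np.float64(147.36947791164658), 249) (np.float64(238.1611570247934), np.float64(147.4917355371901), 242) (np.float64(455.05128205128204), np.float64(302.8615384615385), 195)
[0.29779675 0.05719246 0.31056433] 0.0020680610729173388
ang 1.9036895230787911
red 151.75 120.4 586
red 153.42 121.65 573
tan 82.26 76.8 1959
tan 96.58 91.37 1375
```

Run:
```python
from h import *
A=cv2.imread('pics/top0.png')[190:295,215:330];B=cv2.imread('pics/top11.png')[190:295,215:330]
C=cv2.imread('pics/top11.png')[240:345,395:490]
f=lambda I:cv2.resize(I,(260,240),interpolation=cv2.INTER_CUBIC)
D=cv2.absdiff(A,B)
cv2.imwrite('pics/cmp.png',np.hstack([f(A),f(B),f(C)]))
for nm,(x0,y0,x1,y1) in {'tapes':(220,195,276,278),'stapler':(268,232,325,292)}.items():
    g=[cv2.cvtColor(cv2.imread(f'pics/top{k}.png')[y0:y1,x0:x1],cv2.COLOR_BGR2GRAY).astype(np.float32) for k in(0,11)]
    e=[cv2.Laplacian(cv2.GaussianBlur(q,(0,0),1.2),cv2.CV_32F) for q in g]
    print(nm,cv2.phaseCorrelate(e[0],e[1],cv2.createHanningWindow(e[0].shape[::-1],cv2.CV_32F)))
```

```text
tapes ((-0.006071026544820057, 0.013268660917844954), 1.0265325890647041)
stapler ((0.027017363506825376, -0.06269134743305216), 1.1108959288067288)
```

View pics/cmp.png

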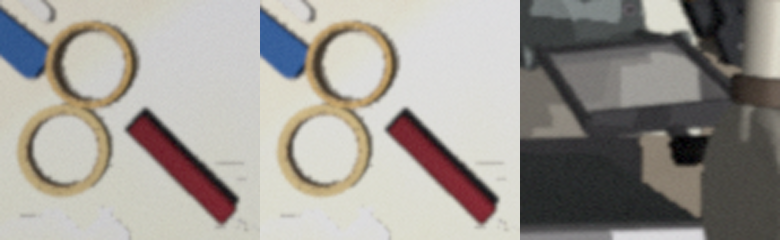

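Run:
```python
from h import *
yaw=.083; ax=np.array([.467,.0675,0]); f=np.array([np.cos(yaw),np.sin(yaw),0]); n=np.array([-np.sin(yaw),np.cos(yaw),0])
for nm,u,v in (('init',404.8,219.4),('now',238.2,147.4)):
    o,d=ray('side',u,v); p=o+d*((ax-o)@n)/(d@n); dx=(p-ax)@f+.110; dz=p[2]-.135; print(nm,p.round(4),'r',np.hypot(dx,dz).round(4),'ang',np.arctan2(dz,dx).round(3))
S=lambda x,y:(255+x/3.7,195+y/3.7);T=lambda x,y:(365+x/4.5,155+y/4.5)
print('rim front near corner',tri(*S(540,182),*T(365,140)),'far corner',tri(*S(428,56),*T(130,160)))
```

```text
init [0.5478 0.0742 0.1512] r 0.1918 ang 0.085
now [0.2966 0.0533 0.3124] r 0.1876 ang 1.902
rim front near corner (array([0.5151766 , 0.01244732, 0.14859636]), np.float64(0.0012769063192425295)) far corner (array([0.50809238, 0.12477775, 0.14749233]), np.float64(1.9168543846189125e-05))
```

```bash
python3 -m crank '[[-0.75,-0.16,0.02,0,0,0,0],[-0.75,-0.16,0.02,0,0,0,0],[-0.75,-0.16,0.02,0,0,0,0],[-0.75,-0.16,0,0,0,0,0],[-0.75,-0.16,0,0,0,0,0],[-0.75,-0.16,0,0,0,0,0],[-0.75,-0.16,0,0,0,0,0],[-0.6,-0.12,0,0,0,0,0],[0,0,0,0,0,0,0],[0,0,0,0,0,0,0]]' 10;
python3 -c "
from h import *
im=vision.grab_frame('side');crop(im,180,80,330,260,3,'pics/side12c.png')"; python3 st.py
```

```text
t: 19.8
eef_pos: [0.3482, 0.0545, 0.2971]
tcp_rot: [0.987, 0.158, -0.001, -0.0]
ft_force: [-0.4, 0.7, 0.1]
finger_gap: 0.299
t 19.85 yaw 0.317 g [0.3485 0.0545 0.3162] F [-0.1 -0.1 -0.1] M [-0.118  0.032  0.001] gap 0.253 j6 -0.509 tq6 -0.004
```

View pics/side12c.png

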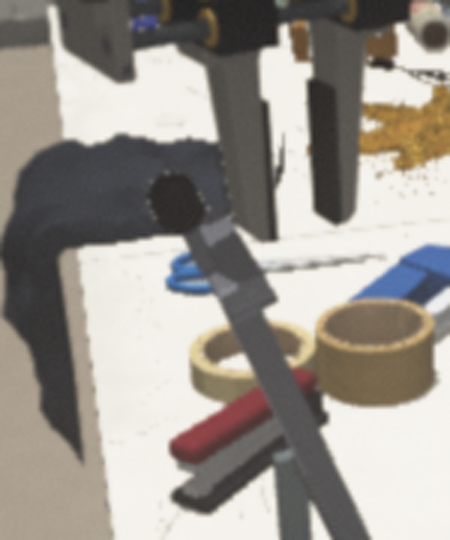

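```bash
python3 -m crank '[[0,0,0,0,0,0,0],[0,0,0,0,0,0,0],[0,0,0,0,0,0,0],[0,0,0,0,0,0,0],[-0.4,-0.13,0,0,0,0,0],[-0.3,-0.1,0,0,0,0,0],[0,0,0,0,0,0,0]]' >/dev/null;python3 st.py
python3 -m crank '[[-0.2,-0.06,0,0,0,0,0],[0,0,0,0,0,0,0]]' >/dev/null;python3 st.py
```

```text
t 20.43 yaw 0.317 g [0.3332 0.0545 0.317 ] F [ 0.4 -0.9 -0.4] M [-0.069  0.047 -0.001] gap 0.007 j6 -0.518 tq6 -0.041
t 20.60 yaw 0.317 g [0.3292 0.0544 0.317 ] F [-0.1  0.8 -0.6] M [-0.054  0.033  0.018] gap 0.005 j6 -0.521 tq6 -0.025
```

```bash
python3 -m crank '[[-0.2,-0.06,0,0,0,0,0],[0,0,0,0,0,0,0]]' >/dev/null;python3 st.py
python3 -m crank '[[-0.15,-0.05,0,0,0,0,0],[0,0,0,0,0,0,0]]' >/dev/null;python3 st.py
python3 -c "
from h import *
im=vision.grab_frame('side');cv2.imwrite('pics/side13.png',im);crop(im,180,80,330,260,3,'pics/side13c.png')"
```

```text
t 20.77 yaw 0.317 g [0.325  0.0543 0.3169] F [ 0.  -0.4  0.4] M [-0.021  0.006  0.009] gap 0.009 j6 -0.524 tq6 -0.026
t 20.93 yaw 0.317 g [0.3226 0.0542 0.317 ] F [ 3.2  0.3 -0.6] M [-0.126 -0.442 -0.079] gap 0.004 j6 -0.526 tq6 -0.029
```

View pics/side13c.png

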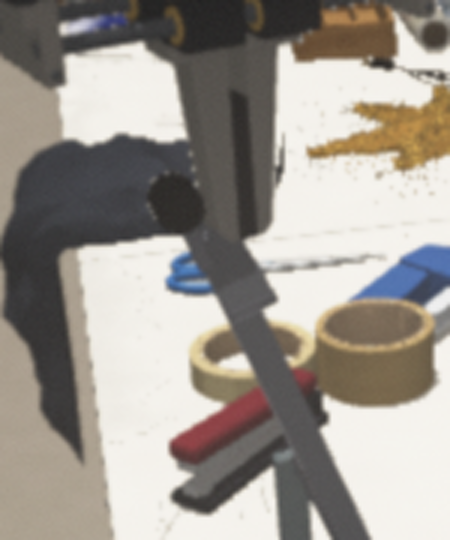

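Contact: 3.2 N, which is already above the hinge friction. I'll push a little more to see whether the handle moves.

```bash
python3 -m crank '[[-0.08,-0.03,0,0,0,0,0],[0,0,0,0,0,0,0]]' >/dev/null;python3 st.py
python3 -m crank '[[-0.08,-0.03,0,0,0,0,0],[0,0,0,0,0,0,0]]' >/dev/null;python3 st.py
python3 - <<'E'
from h import *
im=vision.grab_frame('side');cv2.imwrite('pics/side14.png',im)
for k in(5,11,13,14):
    i=cv2.imread(f'pics/side{k}.png')[136:158,226:250]; ys,xs=np.nonzero(i.max(2)<50); print(k,xs.min(),np.percentile(xs,10),ys.mean().round(2),ys.min(),ys.max())
E
```

```text
t 21.15 yaw 0.317 g [0.3221 0.0542 0.3171] F [ 8.9 -0.4 -3.9] M [-0.087 -1.647 -0.085] gap 0.007 j6 -0.527 tq6 -0.038
t 21.32 yaw 0.317 g [0.3217 0.0542 0.3172] F [16.2 -0.7 -6.5] M [-0.095 -2.721 -0.083] gap 0.006 j6 -0.528 tq6 -0.056Traceback (most recent call last):
  File "<stdin>", line 4, in <module>
    return umr_minimum(a, axis, None, out, keepdims, initial, where)
ValueError: zero-size array to reduction operation minimum which has no identity
```

The force went from 3 to 16 N over about 1 mm, so the guard is hard against its stop. Backing off.

```bash
python3 -m crank '[[0.5,0.16,0,0,0,0,0],[0.9,0.3,0,0,0,0,0],[0.9,0.3,-0.3,0,0,0,0],[0.9,0.3,-0.6,0,0,0,0],[0.6,0.2,-0.9,0,0,0,0],[0,0,-0.9,0,0,0,0],[0,0,-0.5,0,0,0,0],[0,0,0,0,0,0,0],[0,0,0,0,0,0,0],[0,0,0,0,0,0,0]]' ;python3 st.py
python3 - <<'E'
from h import *
for n in('side','top'): cv2.imwrite(f'pics/{n}15.png',vision.grab_frame(n))
for k in(5,11,15):
    i=cv2.imread(f'pics/side{k}.png')[136:158,226:250]; ys,xs=np.nonzero(i.max(2)<60); print(k,xs.mean().round(2),ys.mean().round(2))
E
```

```text
t: 22.2
eef_pos: [0.3982, 0.0543, 0.3608]
tcp_rot: [0.987, 0.158, -0.001, -0.0]
ft_force: [-0.3, 0.7, -0.1]
finger_gap: 0.004
t 22.20 yaw 0.317 g [0.3982 0.0543 0.3798] F [-0.3  0.7 -0.1] M [-0.149  0.068  0.044] gap 0.004 j6 -0.485 tq6 -0.0
5 12.31 11.37
11 12.16 11.49
15 12.21 11.42
```

View pics/side15.png

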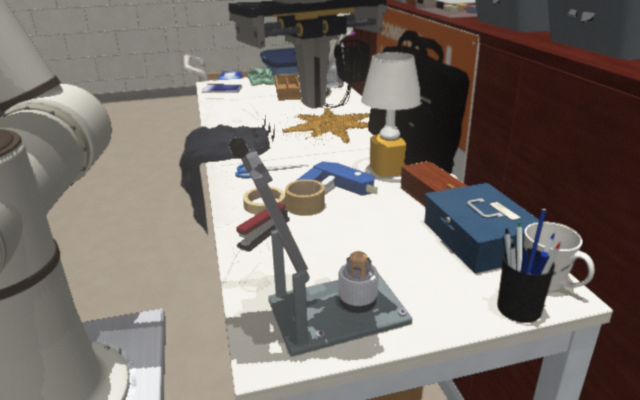

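The final picture shows the guard open with its handle at (238,147), unchanged. The blank stands upright in the jaws at (358,265), and the gripper is touching nothing. Handing in.

```bash
python3 -c "
from cell import manip
print(manip.close_job())"
```

```text
the job is handed in; nothing more can be done
None
```

The guard is open against its stop, the blank is clamped upright in the jaws, and I handed the job in at about 22 s of the 72 s.

- **Guard:** I pinched the handle and swung the guard over to its stop. After the clamping I pushed the handle with closed fingers: the force went from 3 to 16 N over about 1 mm, so it is against the stop. The camera puts the handle at 1.90 rad, and it did not move after I let go.
- **Sleeve:** I gripped it once and turned it about 2.05 rad clockwise. The drag read about 0.25 N m, and the jaws bit after about 1.9 rad. I stopped when the moving torque read 0.65 N m including the drag. That is about 0.4 N m of clamping, or roughly 33 N per jaw, well below the 70 N that crushes the wood.
- **A check that disagreed:** when I let go and regripped, the torque started at about 0.38 to 0.41 N m instead of 0.65. The sleeve seems to have sprung back slightly, to about what its drag can hold. I retightened it to 0.50 N m in total, inside your 0.35 to 0.6 band. If it springs back the same way again, it now holds about 0.2 N m, or roughly 17 N per jaw. I did not measure this after the last release.
- **Surroundings:** the last pictures show the blank upright with the jaws on its shank. The tape rolls and stapler had not moved, to within 0.1 pixel, when I checked just after the clamping. The robot was clear of everything.

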